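Put the coloured bottles away in the caddy

TASK

Put the four coloured bottles away in the caddy, each standing upright on the floor of the cup of its own colour: the glue bottle with the yellow body in the yellow cup, the red thread-locker in the red cup, the pink tint bottle in the pink cup and the lavender varnish bottle in the violet cup. The two white glue bottles (one with a yellow cap, one with a red tip) do not belong there: leave them standing where they are.

Things in the scene. Friction and masses are not known exactly. Their poses are not given: they have to be found in the camera images.
- yellow_glue: glue bottle with yellow body and yellow cap, a red band at its foot: body diameter 28 mm up to 54 mm height, then a cone, 24 mm wide at its foot; 98 mm tall, about 26 g. Loose, upright on the table, 60 mm or more from the next bottle. Origin: centre of its underside, z up. To go into the yellow cup. Grip the upper body, fingertips some 29 mm up, to leave the cone room and clear the cup.
- thread_locker: red thread-locker bottle with a white label and a black cap: red body diameter 24 mm up to 43 mm height, neck 22 mm wide above that, narrowing; 81 mm tall, about 22 g. Loose, upright on the table, 60 mm or more from the next bottle. Origin: centre of its underside, z up. To go into the red cup. Small parts up to 16 mm high lie between the bottles.
- tint: small salmon-pink tint bottle with a tall frosted whitish cap: pink body diameter 28 mm up to 29 mm height, cap diameter 18 mm from there to the top at 53 mm, about 30 g. The cap is fast and can be gripped. Loose, upright on the table, 60 mm or more from the next bottle. Origin: centre of its underside, z up. To go into the pink cup.
- varnish: lavender-grey varnish bottle with a plain white cap: square glassy body 21 x 23 mm up to 36 mm height, then a round white cap of diameter 15.6 mm from 38 mm to the top at 66 mm, about 35 g. The cap is fast and can be gripped. Loose, upright on the table, 60 mm or more from the next bottle. Origin: centre of its underside, z up. To go into the violet cup.
- white_glue_yellow_cap: look-alike that stays: WHITE glue bottle with a yellow cone cap, a red band at its foot; body diameter 25 mm, 91 mm tall. Loose, upright on the table, 60 mm or more from the next bottle. Origin: centre of its underside, z up. Must be left standing where it is.
- white_glue_red_tip: look-alike that stays: WHITE glue bottle with a white cone and a small red tip; body diameter 28 mm, 99 mm tall. Loose, upright on the table, 60 mm or more from the next bottle. Origin: centre of its underside, z up. Must be left standing where it is.
- yellow_cup: yellow cup, open on top, fixed: outside 52 mm wide at the foot, 56 at the rim, inside 46 at its floor, 18 mm high, floor 4 mm thick. Origin: centre of its underside, 34 mm above the table. The four cups stand in a row, 76 mm apart along their y axis, in the caddy, an aluminium tray 94 x 326 mm on 30 mm feet, rim top 44 mm above the table. Their order and the caddy's place and angle vary.
- red_cup: red cup, open on top, fixed: outside 52 mm wide at the foot, 56 at the rim, inside 46 at its floor, 18 mm high, floor 4 mm thick. Origin: centre of its underside, 34 mm above the table. The four cups stand in a row, 76 mm apart along their y axis, in the caddy, an aluminium tray 94 x 326 mm on 30 mm feet, rim top 44 mm above the table. Their order and the caddy's place and angle vary.
- pink_cup: pink cup, open on top, fixed: outside 52 mm wide at the foot, 56 at the rim, inside 46 at its floor, 18 mm high, floor 4 mm thick. Origin: centre of its underside, 34 mm above the table. The four cups stand in a row, 76 mm apart along their y axis, in the caddy, an aluminium tray 94 x 326 mm on 30 mm feet, rim top 44 mm above the table. Their order and the caddy's place and angle vary.
- violet_cup: violet cup, open on top, fixed: outside 52 mm wide at the foot, 56 at the rim, inside 46 at its floor, 18 mm high, floor 4 mm thick. Origin: centre of its underside, 34 mm above the table. The four cups stand in a row, 76 mm apart along their y axis, in the caddy, an aluminium tray 94 x 326 mm on 30 mm feet, rim top 44 mm above the table. Their order and the caddy's place and angle vary.

How it is judged:
At the end, for the whole second after the job is handed in: Each coloured bottle stands on the floor of the cup of its colour: centre within 15 mm of the cup's, underside under 8 mm above the cup's underside. Both white glue bottles within 15 mm of their start. All six upright within 0.15 rad and at rest (under 20 mm/s) (horizontal distance between yellow_glue and yellow_cup below 0.015 m and z of yellow_glue in the frame of yellow_cup below 0.008 m and horizontal distance between thread_locker and red_cup below 0.015 m and z of thread_locker in the frame of red_cup below 0.008 m and horizontal distance between tint and pink_cup below 0.015 m and z of tint in the frame of pink_cup below 0.008 m and horizontal distance between varnish and violet_cup below 0.015 m and z of varnish in the frame of violet_cup below 0.008 m and angle between each of yellow_glue, thread_locker, tint, varnish, white_glue_yellow_cap, white_glue_red_tip's own z axis and vertical below 0.15 rad and linear speed of each of yellow_glue, thread_locker, tint, varnish, white_glue_yellow_cap, white_glue_red_tip below 0.02 m/s and distance of each of white_glue_yellow_cap, white_glue_red_tip from where it was at the start of the episode below 0.015 m); the robot touches nothing.
It also fails if it takes over 109 s, if anything falls off the work surface, if the arm or the gripper's body presses on something with over 40 N, if the wrist force passes 120 N, or if a joint passes its speed limit or range.

ROBOT

A 6-joint arm with a two-finger parallel gripper is mounted at the origin on a cart in front of the work surface, level with it; the furniture and walls round the work are solid. World frame = base frame: x ahead of the robot, y to its left, z up, the work surface at z = 0. Lengths are in m, angles in rad, forces in N, time in s.
With the tool pointing down it reaches from about 0.4 to 0.825 m from the base axis. Payload 7 kg.
Tool frame: the origin (TCP) lies on the centre line of the jaws, within the pads' length; the fingertips stand 14 mm ahead of it and the grasp point (between the pads) lies 5 mm behind it; z points along the fingers, y is the line along which they close (so a half turn about z gives the same grasp; the last joint's range is limited). The gripper opens to 88 mm and grips with 3 to 60 N. Pads are 19 mm wide; open, the fingers measure 130 mm over their backs; the gripper's body (78 mm by 193 mm) begins 47 mm behind the grasp point.
Start: joints at [-0.976, 0.359, 0.012, 0, -1.224, -0.288], TCP at [0.204, -0.643, 0.21] pointing down, gripper open.
Joint ranges: [-3.07, 3.07], [-1.43, 2.12], [-1.02, 1.25], [-3.03, 1.67], [-3.05, -0], [-3.03, 3.03]. Speed limits (rad/s): [2.39, 2.39, 3.01, 3.14, 3.14, 3.14].

INTERFACE

Orientations are given as [roll, pitch, yaw] about the fixed x, y, z axes, in that order (R = Rz(yaw) Ry(pitch) Rx(roll)).
In Python, from cell import ctrl gives the robot as it stands. The module is installed in compiled form; this text tells all that it offers.
- The arm moves only by the tool servo_tool, never from a script. Its argument "plan" is one flat list of numbers, 7 for each row, row after row: the shift along the tool's x, y, z as a fraction of full scale, then the turn, a rotation vector about the tool's x, y, z as a fraction of full scale, then the opening, from 0 (shut) to 1 (fully open). A call has 1 to 20 rows; each row shifts and turns the commanded pose from where the row before left it, along the tool's axes as they then stand; what a row does not reach is not made up. Full scale, the value 1, is 0.5 m for a shift and pi rad for a turn. A row lasts 1/12 s, in which the tool goes at most 41.7 mm and 7.16 degrees, less where a joint would pass 70% of its speed; a pose out of reach is approached as far as the arm can. A call with a number of a shift or a turn outside -1 to 1 is refused whole. A call with a gripper value outside its range is refused whole. The fingers move at their own pace and stop on an object; "squeeze" is the grip in N (left out, the last holds). Time passes only in rows, so rows that do not move let the fingers close. It gives the time, the measured TCP pose, the force, the opening and the grip force at its end, in the units of the state.
- ctrl.state(): the state, without advancing time (a new reading comes with each control period).
- ctrl.capture(name): name is "scene" or "top" or "wrist"; returns (picture, depth): 400x640x3 uint8, red, green, blue; 400x640 float32, m along the optical axis (not along the pixel's ray), 0 where there is no reading.
- ctrl.camera_params(name): a dict with "fx", "fy", "cx", "cy" (pixels), "cam_to_world" (4x4, takes a point from camera to world coordinates). Camera axes: x right, y up, looking along -z (the intrinsics and any distortion apply to the point x, -y, -z); pixel columns grow to the right and rows downward; lengths in m; the calibration is good to about 2 mm. The wrist camera is an equidistant fisheye: a pixel r from the principal point sees the ray r / f radians off the axis. A picture is of the moment at which its call begins: read the wrist's pose just before it. camera_params takes no time and is no camera call; for the wrist camera it gives the pose at the moment of the call.
- ctrl.close_job(): hands the job in; it is judged then, once.
The state is a dict: "t": time; "joints": joint angles; "dq": joint speeds; "joint_efforts": joint torques, N m; "ee_pos": TCP position; "eef_rot": TCP orientation; "force": force on the tool from outside, world axes, zero at the start; "wrist_torque": the same for the moment, N m; "width": finger opening in m; "gripper_force": force on a finger pad.
Only numpy, scipy, OpenCV 4.12 (cv2) and the standard library are available. Lean on these libraries where they do the work, as an engineer would, in place of code of your own. Each camera call takes 0.05 s, during which the arm holds its last target. There are 200 camera calls.

## Working session

There is one attempt and no reset: what is moved stays moved. The work goes in short steps, Python scripts to look and compute and a tool call to move; the robot and the scene stay as the last step left them, time stands still between calls to the robot, and variables do not carry over. Pictures are saved under pics/ and viewed, at most 14 in all, crops included, and the job is handed in when it is done.

Besides the shell and the picture viewer there is one more tool, called by a JSON object that holds its "method" and its "body", one argument or row to a line. servo_tool: Moves the arm, as the interface text tells. Shift numbers are shares of 0.5 m and turn numbers shares of pi rad, none past 1 either way. Its arguments: {"type":"object","properties":{"plan":{"type":"array"},"squeeze":{"type":"number"}},"required":["plan"]}

```bash
mkdir -p pics; ls
python3 - <<'E'
from cell import ctrl
import cv2,numpy as np
np.set_printoptions(precision=4,suppress=True)
print(ctrl.state())
for n in("scene","top"):
    p,d=ctrl.capture(n); np.savez(f"pics/{n}0.npz",p=p,d=d,**ctrl.camera_params(n)); cv2.imwrite(f"pics/{n}0.png",p[:,:,::-1]); print(ctrl.camera_params(n))
E
```

```text
pics
{'t': 0.0, 'joints': array([-0.9759,  0.3594,  0.0111, -0.0003, -1.2241, -0.2881]), 'dq': array([ 0.0003,  0.    , -0.0001, -0.0006,  0.0009,  0.0016]), 'joint_efforts': array([  0.0002, -58.272 ,  29.306 ,   6.9973,   0.0069,  -0.0002]), 'ee_pos': array([ 0.2037, -0.643 ,  0.2088]), 'eef_rot': array([ 3.1399, -0.0002, -2.8349]), 'force': array([-0.2589, -0.6646, -0.3019]), 'wrist_torque': array([-0.0184,  0.0042,  0.0254]), 'gripper_force': 0.0, 'width': 0.08768736148603519}
{'fx': 482.7557630206991, 'fy': 482.7557630206991, 'cx': 324.8566684506708, 'cy': 205.37466013815768, 'cam_to_world': array([[-0.6858,  0.3972, -0.6098, -0.1065],
       [-0.7274, -0.4027,  0.5557,  0.6335],
       [-0.0249,  0.8247,  0.5651,  0.6259],
       [ 0.    ,  0.    ,  0.    ,  1.    ]])}
{'fx': 370.84353638465507, 'fy': 370.84353638465507, 'cx': 316.06771699354545, 'cy': 200.56586966197005, 'cam_to_world': array([[-0.0143,  0.9948, -0.1012,  0.4185],
       [-0.9999, -0.0134,  0.0092,  0.0487],
       [ 0.0077,  0.1013,  0.9948,  0.9372],
       [ 0.    ,  0.    ,  0.    ,  1.    ]])}
```

View pics/scene0.png

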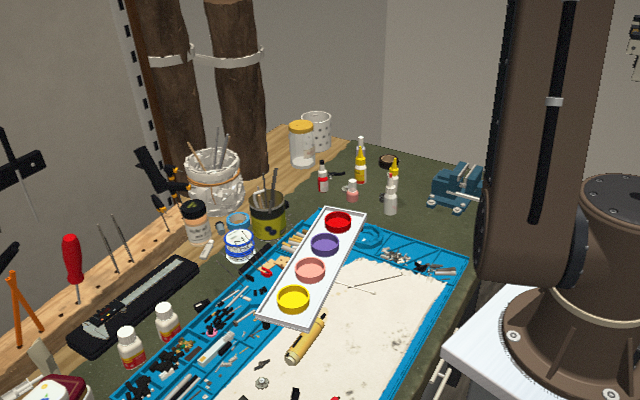

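View pics/top0.png

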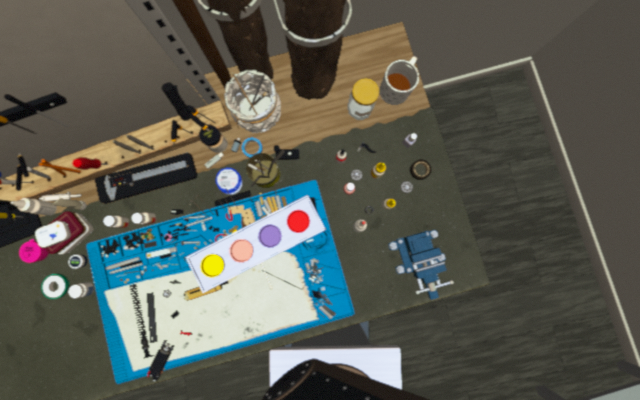

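The scene view shows the bottles at about (320-400, 135-215) and the cups running from red (338,222) to yellow (293,300). In the top view the cups are yellow (213,265), pink (242,250), violet (270,236) and red (299,221), with the bottles at about (340-420, 135-230). Next I'll enlarge the bottle areas.

```bash
cat > h.py <<'E'
import cv2,numpy as np
from scipy import ndimage
np.set_printoptions(precision=4,suppress=True)
def ray(c,u,v):
    d=np.array([(u-c['cx'])/c['fx'],-(v-c['cy'])/c['fy'],-1.]); M=c['cam_to_world']
    return M[:3,3],M[:3,:3]@d
def on_plane(c,u,v,z):
    o,d=ray(c,u,v); return o+d*(z-o[2])/d[2]
def cloud(c,D):
    v,u=np.mgrid[:D.shape[0],:D.shape[1]]
    P=np.stack([(u-c['cx'])/c['fx']*D,-(v-c['cy'])/c['fy']*D,-D],-1)
    return P@c['cam_to_world'][:3,:3].T+c['cam_to_world'][:3,3]
def isect(c1,p1,c2,p2):
    o1,d1=ray(c1,*p1);o2,d2=ray(c2,*p2)
    s=np.linalg.lstsq(np.stack([d1,-d2],1),o2-o1,rcond=None)[0]
    a,b=o1+d1*s[0],o2+d2*s[1]; return (a+b)/2,np.linalg.norm(a-b)
E
python3 - <<'E'
from h import *
s=np.load('pics/scene0.npz');t=np.load('pics/top0.npz')
a=cv2.resize(s['p'][130:220,305:405],None,fx=4,fy=4,interpolation=cv2.INTER_CUBIC)
b=cv2.resize(t['p'][130:240,325:425],None,fx=4,fy=4,interpolation=cv2.INTER_CUBIC)
im=np.zeros((440,800,3),np.uint8);im[:360,:400]=a;im[:,400:]=b;cv2.imwrite('pics/crop0.png',im[:,:,::-1])
for n,c in(('top',t),('scene',s)):
    P=cloud(c,c['d']);z=P[...,2]
    m=(z>.024)&(z<.13)&(P[...,0]>.25)&(P[...,0]<.85)&(P[...,1]<-.02)&(P[...,1]>-.42)&(c['d']>0)
    l,k=ndimage.label(m)
    for i in range(1,k+1):
        q=l==i
        if q.sum()>8: 
            v,u=np.nonzero(q);print(n,q.sum(),'px',u.mean().round(),v.mean().round(),P[q].mean(0),'zmax',z[q].max().round(3))
    hs=cv2.cvtColor(c['p'],cv2.COLOR_RGB2HSV)
E
```

```text
top 1208 px 400.0 80.0 [ 0.8057 -0.1713  0.0545] zmax 0.094
top 899 px 363.0 97.0 [ 0.7471 -0.0738  0.0952] zmax 0.116
top 105 px 411.0 139.0 [ 0.6583 -0.1943  0.0474] zmax 0.071
top 62 px 343.0 156.0 [ 0.6166 -0.0264  0.0563] zmax 0.085
top 141 px 379.0 169.0 [ 0.5811 -0.1113  0.061 ] zmax 0.099
top 75 px 350.0 187.0 [ 0.5403 -0.0423  0.0439] zmax 0.058
top 99 px 389.0 203.0 [ 0.4999 -0.1337  0.0581] zmax 0.092
top 118 px 360.0 225.0 [ 0.4475 -0.0627  0.0621] zmax 0.102
top 1536 px 426.0 263.0 [ 0.3571 -0.2129  0.0636] zmax 0.088
scene 1639 px 308.0 134.0 [ 0.7602 -0.1061  0.0718] zmax 0.114
scene 343 px 360.0 159.0 [ 0.6002 -0.1304  0.0518] zmax 0.1
scene 450 px 391.0 186.0 [ 0.4623 -0.0849  0.0547] zmax 0.099
scene 67 px 324.0 172.0 [ 0.6147 -0.024   0.053 ] zmax 0.083
scene 1355 px 459.0 181.0 [ 0.3633 -0.1986  0.0582] zmax 0.085
scene 112 px 351.0 186.0 [ 0.5387 -0.038   0.0411] zmax 0.056
```

View pics/crop0.png

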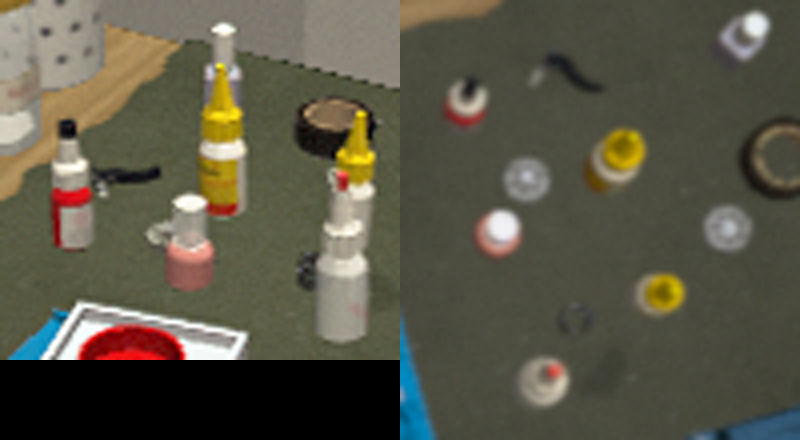

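The crops settle which bottle is which. In the top image: thread-locker (343,155), varnish (411,138), yellow glue (379,169), tint (350,187), white with yellow cap (390,203) and white with red tip (361,224). Next I'll measure the axes and cups from both views.

Run:
```python
from h import *
from scipy.optimize import least_squares
C={n:np.load(f'pics/{n}0.npz') for n in('top','scene')}
C={n:{k:c[k] for k in c.files} for n,c in C.items()}
B={'yellow':(.581,-.111),'thread':(.617,-.026),'tint':(.54,-.042),'varnish':(.66,-.194),'wyc':(.5,-.134),'wrt':(.447,-.063)}
P={n:cloud(c,c['d']) for n,c in C.items()}
for b,xy in B.items():
    for n in C:
        p=P[n]; m=(np.hypot(p[...,0]-xy[0],p[...,1]-xy[1])<.03)&(p[...,2]>.02)
        q=p[m]; zt=q[:,2].max(); top=q[q[:,2]>zt-.008]
        v,u=np.nonzero(m&(p[...,2]>zt-.008))
        print(b,n,len(q),'zmax',zt.round(4),'top pts',len(top),top.mean(0),'px',u.mean().round(1),v.mean().round(1), 'tz med',np.median(top[:,2]).round(4))
        # circle-fit of body bands with unknown radius fixed roughly by median
hue={'yellow':(22,35,150),'pink':(0,14,60),'violet':(115,140,60),'red':(0,6,190)}
R={'yellow':.2,'pink':0,'violet':0,'red':0}
for k,(lo,hi,s) in hue.items():
    ctr={}
    for n,c in C.items():
        hs=cv2.cvtColor(c['p'],cv2.COLOR_RGB2HSV); p=P[n]
        m=(hs[...,0]>=lo)&(hs[...,0]<=hi)&(hs[...,1]>s)&(p[...,2]>.034)&(p[...,2]<.06)&(p[...,0]>.2)&(p[...,0]<.6)&(p[...,1]>-.04)&(p[...,1]<.4)
        if k=='pink': m&=hs[...,1]<150
        l,_=ndimage.label(m); i=np.argmax(np.bincount(l.ravel())[1:])+1; m=ndimage.binary_fill_holes(l==i)
        rim=p[m&(p[...,2]>.049)]
        f=least_squares(lambda a:np.hypot(rim[:,0]-a[0],rim[:,1]-a[1])-a[2],[*rim[:,:2].mean(0),.027],loss='soft_l1',f_scale=.002).x
        cn=max(cv2.findContours(m.astype('uint8'),0,1)[0],key=cv2.contourArea); e=cv2.fitEllipse(cv2.convexHull(cn))
        v,u=np.nonzero(m);ctr[n]=e[0]
        print(k,n,m.sum(),'circ',f,'zmax',np.percentile(rim[:,2],95).round(4),'floor',np.percentile(p[m][:,2],10).round(4),'ellipse on .052',on_plane(c,*e[0],.052))
    print('   tri',*isect(C['top'],ctr['top'],C['scene'],ctr['scene']))
```

```text
yellow top 146 zmax 0.0988 top pts 8 [ 0.5871 -0.1143  0.0961] px 382.9 163.9 tz med 0.0969
yellow scene 268 zmax 0.0997 top pts 6 [ 0.5844 -0.1118  0.0956] px 359.5 147.0 tz med 0.0958
thread top 101 zmax 0.0851 top pts 18 [ 0.6213 -0.023   0.0822] px 342.5 151.2 tz med 0.0825
thread scene 202 zmax 0.0834 top pts 18 [ 0.6202 -0.0207  0.0798] px 321.0 161.3 tz med 0.0796
tint top 95 zmax 0.0581 top pts 44 [ 0.5426 -0.0428  0.0537] px 350.5 186.0 tz med 0.0536
tint scene 146 zmax 0.0557 top pts 38 [ 0.5404 -0.0398  0.052 ] px 351.5 181.2 tz med 0.0524
varnish top 109 zmax 0.0715 top pts 28 [ 0.661  -0.1965  0.0673] px 413.7 135.6 tz med 0.0671
varnish scene 95 zmax 0.068 top pts 22 [ 0.658  -0.1931  0.0647] px 360.2 137.9 tz med 0.0649
wyc top 103 zmax 0.0924 top pts 8 [ 0.4995 -0.136   0.0885] px 392.9 201.9 tz med 0.0889
wyc scene 163 zmax 0.0903 top pts 11 [ 0.4982 -0.1353  0.0858] px 394.1 159.6 tz med 0.0848
wrt top 122 zmax 0.1016 top pts 8 [ 0.4517 -0.0664  0.0991] px 363.9 222.9 tz med 0.0988
wrt scene 314 zmax 0.0991 top pts 15 [ 0.4503 -0.0638  0.0956] px 390.0 175.0 tz med 
[... 364 characters left out ...]
0.2201 0.052 ]
pink scene 667 circ [0.3917 0.2214 0.026 ] zmax 0.0535 floor 0.0376 ellipse on .052 [0.3855 0.2259 0.052 ]
   tri [0.3921 0.2211 0.0448] 0.0011256140372227685
violet top 392 circ [0.4269 0.1515 0.0255] zmax 0.0556 floor 0.0378 ellipse on .052 [0.4267 0.1523 0.052 ]
violet scene 549 circ [0.4255 0.1535 0.0261] zmax 0.0533 floor 0.0374 ellipse on .052 [0.4195 0.158  0.052 ]
   tri [0.4264 0.1527 0.0451] 0.001237250463426147
red top 281 circ [0.4468 0.0761 0.0393] zmax 0.8928 floor 0.0372 ellipse on .052 [0.4608 0.0845 0.052 ]
red scene 97 circ [0.458  0.084  0.0238] zmax 0.0534 floor 0.0377 ellipse on .052 [0.4468 0.0783 0.052 ]
   tri [0.4556 0.0797 0.0489] 0.014485089327838563
```

Both views agree to about 2 mm. The cups are yellow (.359,.288), pink (.392,.220), violet (.426,.1525) and red (.460,.085). The bottles are yellow (.586,-.113), thread-locker (.621,-.022), tint (.5415,-.0415) and varnish (.6595,-.195). I'll move over the yellow glue first.

{"method": "servo_tool", "body": {
  "plan": [-0.0583,0.0433,0,0,0,0,1,-0.0583,0.0433,0,0,0,0,1,-0.0583,0.0433,0,0,0,0,1,-0.0583,0.0433,0,0,0,0,1,-0.0583,0.0433,0,0,0,0,1,-0.0583,0.0433,0,0,0,0,1,-0.0583,0.0433,0,0,0,0,1,-0.0583,0.0433,0,0,0,0,1,-0.0583,0.0433,0,0,0,0,1,-0.0583,0.0433,0,0,0,0,1,-0.0583,0.0433,0,0,0,0,1,-0.0583,0.0433,0,0,0,0,1,-0.0583,0.0433,0,0,0,0,1,-0.0583,0.0433,0,0,0,0,1,-0.0583,0.0433,0,0,0,0,1,-0.0583,0.0433,0,0,0,0,1,-0.0583,0.0433,0,0,0,0,1,-0.0583,0.0433,0,0,0,0,1],
  "squeeze": 15
}}

```text
t: 1.6
ee_pos: [0.5869, -0.1118, 0.2096]
eef_rot: [3.141, -0.0, -2.835]
force: [-0.4, -0.6, 0.0]
width: 0.0876
gripper_force: 0.0
```

{"method": "servo_tool", "body": {
  "plan": [0,0,0,0,0,-0.0392,0.6,0,0,0,0,0,-0.0392,0.6,0,0,0,0,0,-0.0392,0.6,0,0,0,0,0,-0.0392,0.6,0,0,0,0,0,-0.0392,0.6,0,0,0,0,0,-0.0392,0.6,0,0,0,0,0,-0.0392,0.6,0,0,0,0,0,-0.0392,0.6,0,0,0,0,0,-0.0392,0.6,0,0,0,0,0,-0.0392,0.6,0,0,0,0,0,-0.0392,0.6,0,0,0,0,0,-0.0392,0.6,0,0,0,0,0,-0.0392,0.6,0,0,0,0,0,-0.0392,0.6,0,0,0,0,0,0,0.6,0,0,0,0,0,0,0.6]
}}

```text
t: 2.93
ee_pos: [0.5861, -0.1135, 0.2095]
eef_rot: [3.141, 0.0, -1.115]
force: [0.1, -0.8, -0.3]
width: 0.0528
gripper_force: 0.0
```

Run:
```python
from h import *
from cell import ctrl
s=ctrl.state();print(s['t'],s['ee_pos'],s['eef_rot'],s['force'],s['width'],s['joints'])
c=ctrl.camera_params('wrist');p,d=ctrl.capture('wrist');np.savez('pics/w1.npz',p=p,d=d,**c);cv2.imwrite('pics/w1.png',p[:,:,::-1]);print(c)
```

```text
2.9333 [ 0.5861 -0.1135  0.2095] [ 3.1411  0.0003 -1.1146] [ 0.1086 -0.7904 -0.331 ] 0.05283408362405831 [ 0.1357  0.2321 -0.1665 -0.0001 -1.1728  0.3205]
{'fx': 309.70691628693146, 'fy': 309.70691628693146, 'cx': 317.0113212998136, 'cy': 198.50764991361083, 'cam_to_world': array([[-0.8974,  0.4232,  0.1247,  0.6194],
       [-0.4412, -0.8609, -0.2533, -0.1809],
       [ 0.0002, -0.2824,  0.9593,  0.3848],
       [ 0.    ,  0.    ,  0.    ,  1.    ]])}
```

View pics/w1.png

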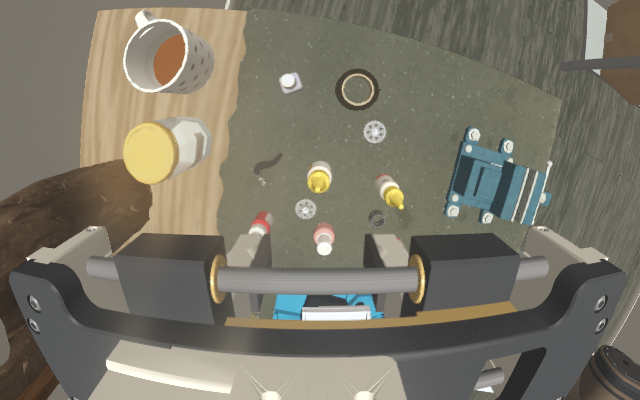

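In the wrist view the yellow glue is at (319,178), centred between the jaws, with tint at (324,238), varnish at (290,83) and thread-locker at (260,222). As a check, I'll cast its rays to the top heights.

```bash
cat >> h.py <<'E'
def fray(c,u,v):
    x,y=u-c['cx'],v-c['cy'];r=np.hypot(x,y);th=r/c['fx'];k=np.sin(th)/max(r,1e-9)
    M=c['cam_to_world'];return M[:3,3],M[:3,:3]@np.array([x*k,-y*k,-np.cos(th)])
def fcloud(c,D):
    v,u=np.mgrid[:D.shape[0],:D.shape[1]];x,y=u-c['cx'],v-c['cy'];r=np.hypot(x,y);t=np.tan(np.minimum(r/c['fx'],1.4))/np.maximum(r,1e-9)
    return np.stack([x*t*D,-y*t*D,-D],-1)@c['cam_to_world'][:3,:3].T+c['cam_to_world'][:3,3]
E
python3 - <<'E'
from h import *
c=np.load('pics/w1.npz');P=fcloud(c,c['d'])
for b,(x,y) in {'yellow':(.586,-.113),'tint':(.5415,-.0415),'varnish':(.6595,-.195),'wyc':(.499,-.136)}.items():
    m=(np.hypot(P[...,0]-x,P[...,1]-y)<.025)&(P[...,2]>.02);q=P[m];zt=np.percentile(q[:,2],99)
    m2=m&(P[...,2]>zt-.006);v,u=np.nonzero(m2);o,d=fray(c,u.mean(),v.mean())
    m3=m&(P[...,2]<.05);
    print(b,zt,P[m2].mean(0),u.mean(),v.mean(),o+d*(zt-.003-o[2])/d[2],'bodyrange',P[m3].min(0),P[m3].max(0))
E
```

```text
yellow 0.3467312298724704 [ 0.5967 -0.1347  0.3443] 316.782 389.916 [ 0.5964 -0.134   0.3437] bodyrange [ 0.5699 -0.1277  0.02  ] [ 0.5978 -0.1063  0.0471]
tint 0.05438990582706541 [ 0.5421 -0.0425  0.0528] 323.9942857142857 247.59428571428572 [ 0.5418 -0.042   0.0514] bodyrange [ 0.5274 -0.0564  0.0201] [ 0.5553 -0.0302  0.0498]
varnish 0.06853729279028498 [ 0.66   -0.1953  0.0665] 287.2138364779874 80.34591194968553 [ 0.6601 -0.1953  0.0655] bodyrange [ 0.6465 -0.209   0.0209] [ 0.6735 -0.1817  0.0499]
wyc 0.3360784344104384 [ 0.5103 -0.1452  0.335 ] 555.6106194690266 381.3185840707965 [ 0.5068 -0.1439  0.3331] bodyrange [ 0.4927 -0.1483  0.0202] [ 0.5148 -0.1233  0.0495]
```

{"method": "servo_tool", "body": {
  "plan": [0,0,0.028,0,0,0,0.6,0,0,0.028,0,0,0,0.6,0,0,0.028,0,0,0,0.6,0,0,0.028,0,0,0,0.6,0,0,0.028,0,0,0,0.6,0,0,0.028,0,0,0,0.6,0,0,0.028,0,0,0,0.6,0,0,0.028,0,0,0,0.6,0,0,0.028,0,0,0,0.6,0,0,0.028,0,0,0,0.6,0,0,0.0115,0,0,0,0.6,0,0,0.0115,0,0,0,0.6,0,0,0.0115,0,0,0,0.6,0,0,0.0115,0,0,0,0.6,0,0,0,0,0,0,0.6,0,0,0,0,0,0,0.6]
}}

```text
t: 4.32
ee_pos: [0.5864, -0.1135, 0.0468]
eef_rot: [3.142, -0.0, -1.111]
force: [-0.3, -0.4, 0.1]
width: 0.0526
gripper_force: 0.0
```

{"method": "servo_tool", "body": {
  "plan": [0,0,0,0,0,0,0,0,0,0,0,0,0,0,0,0,0,0,0,0,0,0,0,0,0,0,0,0,0,0,0,0,0,0,0,0,0,0,0,0,0,0,0,0,0,0,0,0,0],
  "squeeze": 15
}}

```text
t: 4.9
ee_pos: [0.5864, -0.1135, 0.0469]
eef_rot: [-3.141, -0.0, -1.111]
force: [-0.7, -0.6, 0.2]
width: 0.0214
gripper_force: 15.0
```

Run:
```python
from h import *
from cell import ctrl
p,d=ctrl.capture('wrist');s,_=ctrl.capture('scene')
a=cv2.resize(p[140:340,200:440],(480,400));b=cv2.resize(s[120:220,310:410],(300,300),interpolation=cv2.INTER_CUBIC)
im=np.zeros((400,780,3),np.uint8);im[:,:480]=a;im[:300,480:]=b;cv2.imwrite('pics/g1.png',im[:,:,::-1])
```

```text
(no output)
```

View pics/g1.png

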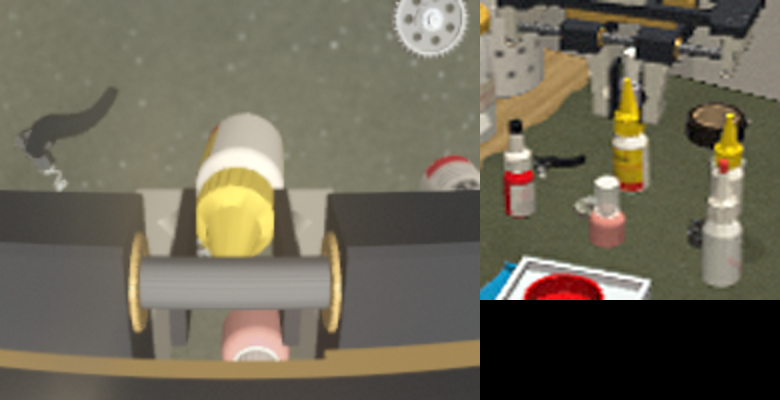

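```bash
cat >> h.py <<'E'
def proj(c,X):
    M=np.asarray(c['cam_to_world']);q=M[:3,:3].T@(np.array(X)-M[:3,3]);return c['cx']-c['fx']*q[0]/q[2],c['cy']+c['fy']*q[1]/q[2]
E
python3 - <<'E'
from h import *
from cell import ctrl
c=ctrl.camera_params('scene');s=ctrl.state();print(s['ee_pos'],s['width'],s['joints'],s['t'])
print(proj(c,[.586,-.113,.098]),proj(c,[.586,-.113,.032]),proj(c,[.586,-.113,0]))
p,d=ctrl.capture('scene');P=cloud(c,d)
# points on fingers region
for v in range(140,166,4): print(v,[P[v,u].round(3).tolist() for u in range(348,374,6)])
p,d=ctrl.capture('top');P=cloud(ctrl.camera_params('top'),d)
cv2.imwrite('pics/g2.png',cv2.resize(np.hstack([p[120:220,320:440]]),(720,600))[:,:,::-1])
E
```

```text
[ 0.5865 -0.1135  0.0469] 0.020994818280026865 [ 0.1357  0.3839 -0.3627  0.0001 -0.8239  0.3243] 5.0
(np.float64(359.38888268584486), np.float64(145.71733232323697)) (np.float64(358.9665727835896), np.float64(170.02014337323868)) (np.float64(358.77133816113906), np.float64(181.25537634905632))
140 [[0.603, -0.092, 0.115], [0.601, -0.111, 0.108], [0.656, -0.19, 0.061], [0.545, -0.091, 0.135], [0.534, -0.098, 0.137]]
144 [[0.603, -0.092, 0.104], [0.596, -0.105, 0.102], [0.652, -0.187, 0.052], [0.566, -0.114, 0.109], [0.557, -0.125, 0.108]]
148 [[0.603, -0.092, 0.094], [0.595, -0.104, 0.092], [0.655, -0.19, 0.038], [0.564, -0.112, 0.1], [0.68, -0.265, 0.0]]
152 [[0.603, -0.092, 0.083], [0.596, -0.106, 0.08], [0.582, -0.112, 0.083], [0.562, -0.11, 0.091], [0.665, -0.249, -0.0]]
156 [[0.602, -0.091, 0.073], [0.597, -0.106, 0.069], [0.582, -0.112, 0.073], [0.564, -0.112, 0.079], [0.65, -0.232, -0.0]]
160 [[0.678, -0.169, 0.002], [0.594, -0.104, 0.06], [0.578, -0.107, 0.065], [0.563, -0.112, 0.069], [0.635, -0.216, -0.001]]
164 [[0.665, -0.155, 0.0], [0.655, -0.168, -0.001], [0.577, -0.106, 0.055], [0.631, -0.189, 0.0], [0.619, -0.198, 0.001]]
```

View pics/g2.png

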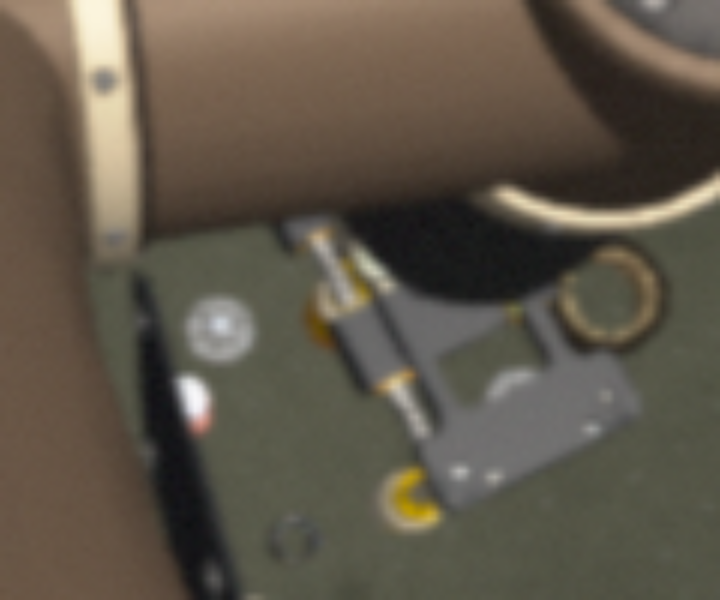

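The scene view shows the pads around the cone, with the tips near z≈.06 instead of the expected .033. I'll open and measure the fingertips directly.

{"method": "servo_tool", "body": {
  "plan": [0,0,0,0,0,0,0.6,0,0,0,0,0,0,0.6,0,0,0,0,0,0,0.6,0,0,0,0,0,0,0.6,0,0,0,0,0,0,0.6]
}}

```text
t: 5.52
ee_pos: [0.5863, -0.1135, 0.0466]
eef_rot: [3.141, 0.0, -1.111]
force: [0.7, 0.1, -0.3]
width: 0.0487
gripper_force: 0.0
```

Run:
```python
from h import *
from cell import ctrl
s=ctrl.state();print(s['ee_pos'],s['width'])
c=ctrl.camera_params('scene');p,d=ctrl.capture('scene');P=cloud(c,d)
x=s['ee_pos'];yaw=s['eef_rot'][2];R=np.array([[np.cos(yaw),np.sin(yaw)],[np.sin(yaw),-np.cos(yaw)]])
L=(P[...,:2]-x[:2])@R  # tool x,y
m=(abs(L[...,0])<.03)&(abs(L[...,1])<.08)&(P[...,2]>.004)&(P[...,2]<.14)
for lo in np.arange(-.075,.075,.01):
    k=m&(L[...,1]>lo)&(L[...,1]<=lo+.01)
    if k.any(): print('ty',lo.round(3),k.sum(),'zmin',P[k][:,2].min().round(4),'pct5',np.percentile(P[k][:,2],5).round(4),'tx',np.percentile(L[k][:,0],[5,95]))
im=cv2.resize(p[110:210,310:430],(720,600),interpolation=cv2.INTER_CUBIC)
for z in(.033,.047):
  for ty in(-.027,.027):
    u,v=proj(c,[*(x[:2]+R@np.array([0,ty])),z]);cv2.circle(im,(int((u-310)*6),int((v-110)*6)),5,(255,0,255) if z<.04 else (0,255,255),2)
cv2.imwrite('pics/g3.png',im[:,:,::-1])
```

```text
[ 0.5863 -0.1135  0.0466] 0.04867470939205771
ty -0.075 18 zmin 0.004 pct5 0.0049 tx [-0.0164  0.0115]
ty -0.065 8 zmin 0.0052 pct5 0.0053 tx [0.005  0.0105]
ty -0.055 11 zmin 0.0042 pct5 0.0043 tx [-0.0093  0.0172]
ty -0.045 64 zmin 0.0075 pct5 0.0693 tx [-0.0132 -0.008 ]
ty -0.035 148 zmin 0.0641 pct5 0.0686 tx [-0.014   0.0085]
ty -0.025 19 zmin 0.0664 pct5 0.0697 tx [-0.0113  0.0043]
ty -0.015 43 zmin 0.0094 pct5 0.0129 tx [-0.0153 -0.003 ]
ty -0.005 140 zmin 0.0048 pct5 0.0109 tx [-0.0166 -0.0008]
ty 0.005 130 zmin 0.0042 pct5 0.0082 tx [-0.0162  0.0013]
ty 0.015 36 zmin 0.0056 pct5 0.0079 tx [-0.0113 -0.0004]
ty 0.025 80 zmin 0.0627 pct5 0.068 tx [-0.0133 -0.0073]
ty 0.035 87 zmin 0.0657 pct5 0.0707 tx [-0.0136  0.0071]
ty 0.045 1 zmin 0.1177 pct5 0.1177 tx [-0.012 -0.012]
ty 0.055 15 zmin 0.1264 pct5 0.1266 tx [-0.0271  0.0103]
ty 0.065 2 zmin 0.0165 pct5 0.0226 tx [-0.028  -0.0188]
```

View pics/g3.png

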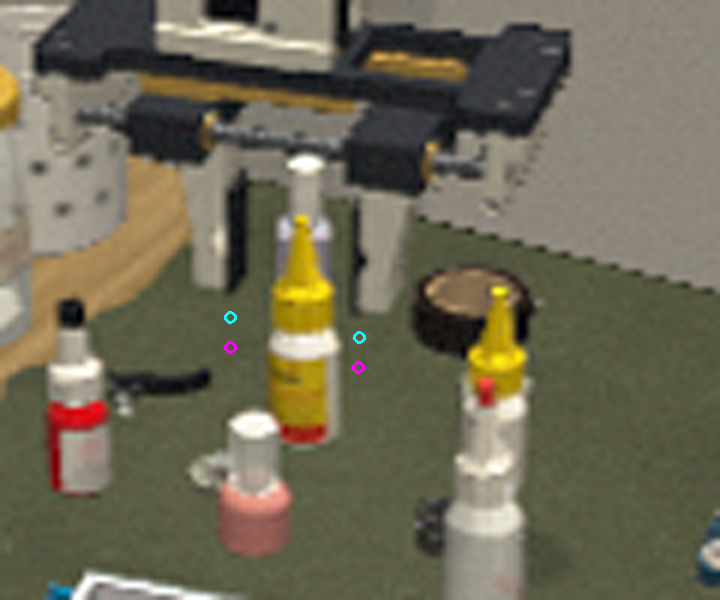

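The open fingertips measure z≈.065 while the TCP reads .0466. They sit about 18 mm above the reported TCP, not 14 mm below it. I'll go down in part and check whether that offset is constant.

{"method": "servo_tool", "body": {
  "plan": [0,0,0.01,0,0,0,0.6,0,0,0.01,0,0,0,0.6,0,0,0.01,0,0,0,0.6,0,0,0.01,0,0,0,0.6,0,0,0,0,0,0,0.6,0,0,0,0,0,0,0.6]
}}

```text
t: 6.07
ee_pos: [0.5859, -0.1136, 0.0261]
eef_rot: [3.14, 0.0, -1.111]
force: [-0.4, -0.6, 0.2]
width: 0.0527
gripper_force: 0.0
```

```bash
cat > tips.py <<'E'
from h import *
from cell import ctrl
def tips(tz=None):
    s=ctrl.state();x=s['ee_pos'];yaw=s['eef_rot'][2];R=np.array([[np.cos(yaw),np.sin(yaw)],[np.sin(yaw),-np.cos(yaw)]])
    c=ctrl.camera_params('scene');p,d=ctrl.capture('scene');P=cloud(c,d);L=(P[...,:2]-x[:2])@R
    print(s['t'],x,s['eef_rot'],s['width'],s['force'])
    for sg in(-1,1):
        ty=sg*L[...,1];k=(ty>s['width']/2)&(ty<.05)&(abs(L[...,0])<.02)&(P[...,2]>.022)&(P[...,2]<.3)
        z=P[k][:,2]; print(sg,len(z),'tip z',np.sort(z)[:6],np.percentile(z,5) if len(z) else 0)
    k=(abs(L[...,1])<.02)&(abs(L[...,0])<.06)&(P[...,2]>.1)&(P[...,2]<.2);print('above centre: z',np.sort(P[k][:,2])[:8], 'tx',L[k][:,0].min(),L[k][:,0].max())
    return p
if __name__=='__main__': tips()
E
python3 tips.py
python3 - <<'E'
from h import *
c=np.load('pics/w1.npz');P=fcloud(c,c['d'])
x=np.array([.5861,-.1135]);yaw=-1.1146;R=np.array([[np.cos(yaw),np.sin(yaw)],[np.sin(yaw),-np.cos(yaw)]])
L=(P[...,:2]-x)@R;k=(abs(L[...,0])<.02)&(abs(L[...,1])>.026)&(abs(L[...,1])<.05)&(P[...,2]>.12)&(P[...,2]<.3)
print('w1 tip z',np.sort(P[k][:,2])[:8],np.percentile(P[k][:,2],5),'at TCP .2095')
E
```

```text
6.0667 [ 0.5859 -0.1136  0.0261] [ 3.1404  0.0004 -1.1107] 0.05271895477349471 [-0.3668 -0.6252  0.1937]
-1 317 tip z [0.0418 0.043  0.0432 0.0436 0.0442 0.0443] 0.048599088238389966
1 450 tip z [0.043  0.0436 0.0459 0.046  0.0473 0.0474] 0.05368499933923211
above centre: z [0.1184 0.1195 0.1196 0.1205 0.1206 0.1207 0.1208 0.1209] tx -0.03988134907933283 0.026408142289371696
w1 tip z [0.2257 0.2264 0.2265 0.2265 0.2266 0.2267 0.2268 0.2269] 0.23230981437362513 at TCP .2095
```

The offset is constant: tip z = reported z + 17 mm. That puts the tips at .043 now, so I'll go 10 mm lower and grip.

{"method": "servo_tool", "body": {
  "plan": [0,0,0.01,0,0,0,0.6,0,0,0.01,0,0,0,0.6,0,0,0,0,0,0,0.6,0,0,0,0,0,0,0,0,0,0,0,0,0,0,0,0,0,0,0,0,0,0,0,0,0,0,0,0,0,0,0,0,0,0,0,0,0,0,0,0,0,0],
  "squeeze": 15
}}

```text
t: 6.87
ee_pos: [0.5864, -0.1135, 0.0169]
eef_rot: [-3.141, -0.0, -1.111]
force: [-0.3, -0.3, 0.8]
width: 0.027
gripper_force: 14.6
```

{"method": "servo_tool", "body": {
  "plan": [0,0,-0.01,0,0,0,0,0,0,-0.02,0,0,0,0,0,0,-0.04,0,0,0,0,0,0,-0.05,0,0,0,0,0,0,-0.05,0,0,0,0,0,0,-0.05,0,0,0,0,0,0,-0.05,0,0,0,0,0,0,-0.03,0,0,0,0,0,0,-0.02,0,0,0,0,0,0,0,0,0,0,0]
}}

```text
t: 7.7
ee_pos: [0.5876, -0.1135, 0.1799]
eef_rot: [-3.137, -0.002, -1.11]
force: [0.2, -0.1, 0.3]
width: 0.027
gripper_force: 14.6
```

{"method": "servo_tool", "body": {
  "plan": [-0.02,0,0,0,0,0,0,-0.04,0,0,0,0,0,0,-0.06,0.004,0,0,0,0,0,-0.06,0.004,0,0,0,0,0,-0.06,0.004,0,0,0,0,0,-0.06,0.004,0,0,0,0,0,-0.06,0.004,0,0,0,0,0,-0.06,0.004,0,0,0,0,0,-0.06,0.004,0,0,0,0,0,-0.06,0.004,0,0,0,0,0,-0.06,0.004,0,0,0,0,0,-0.06,0.004,0,0,0,0,0,-0.06,0.004,0,0,0,0,0,-0.06,0.004,0,0,0,0,0,-0.06,0.003,0,0,0,0,0,-0.04,0,0,0,0,0,0,-0.042,0,0,0,0,0,0,0,0,0,0,0,0,0,0,0,0,0,0,0,0]
}}

```text
t: 9.28
ee_pos: [0.3574, 0.2884, 0.1754]
eef_rot: [3.139, -0.001, -1.109]
force: [0.4, 0.1, 0.0]
width: 0.0271
gripper_force: 14.6
```

Run:
```python
from h import *
from cell import ctrl
s=ctrl.state();print(s['ee_pos'],s['eef_rot'],s['width'],s['joints'])
p,d=ctrl.capture('wrist');q,_=ctrl.capture('scene')
im=np.hstack([cv2.resize(p[150:400,160:480],(400,312)),cv2.resize(q[100:350,200:520],(400,312))]);cv2.imwrite('pics/c1.png',im[:,:,::-1])
```

```text
[0.3574 0.2884 0.1754] [ 3.1393 -0.0011 -1.1086] 0.027108454633556007 [ 1.1093  0.0262 -0.4925 -0.0005 -1.0546 -0.6469]
```

View pics/c1.png

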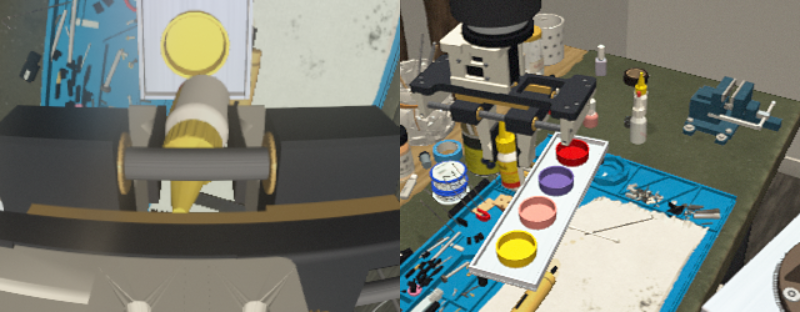

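The yellow glue is held in the jaws and the yellow cup lies just beyond it. I'll check the held bottle's bottom and tilt from scene depth.

```bash
cat > held.py <<'E'
from h import *
from cell import ctrl
import sys
def held(r=.014,off=.017,h=.034,hb=.05):
    """h: tip height above bottle underside. Circle centre per z-slice below the tips, known radius, from scene and top-ish views"""
    s=ctrl.state();x=s['ee_pos'];c=ctrl.camera_params('scene');p,d=ctrl.capture('scene');P=cloud(c,d);zb=x[2]+off-h
    print(x,s['eef_rot'],'expected bottom',zb)
    m=(np.hypot(P[...,0]-x[0],P[...,1]-x[1])<.03)&(P[...,2]>zb-.03)&(P[...,2]<zb+h-.003)&(d>0)
    q=P[m];print(len(q),'lowest',np.sort(q[:,2])[:5])
    o=c['cam_to_world'][:2,3]
    for z in np.arange(zb-.004,zb+h,.008):
        a=q[abs(q[:,2]-z)<.004]
        if len(a)<8: continue
        v=x[:2]-o;v/=np.linalg.norm(v);t=np.array([-v[1],v[0]]);l=a[:,:2]@t;n=(a[:,:2]@v)
        ctr=t*(np.percentile(l,3)+np.percentile(l,97))/2+v*(np.percentile(n,10)+r)
        print('z',z.round(3),len(a),'centre',ctr,'wid',np.ptp(l).round(4),'off',ctr-x[:2])
held(*map(float,sys.argv[1:]))
E
python3 held.py
```

```text
[0.3582 0.2875 0.1758] [ 3.1398 -0.001  -1.1103] expected bottom 0.15880159486523257
286 lowest [0.1606 0.1615 0.1617 0.1617 0.1618]
z 0.163 56 centre [0.3553 0.2867] wid 0.0275 off [-0.0029 -0.0008]
z 0.171 81 centre [0.3556 0.2874] wid 0.0288 off [-0.0026 -0.0001]
z 0.179 84 centre [0.3562 0.2878] wid 0.0285 off [-0.002   0.0003]
z 0.187 65 centre [0.3573 0.2884] wid 0.0279 off [-0.0008  0.0009]
```

{"method": "servo_tool", "body": {
  "plan": [-0.001,-0.006,0.03,0,0,0,0,0,0,0.03,0,0,0,0,0,0,0.03,0,0,0,0,0,0,0.03,0,0,0,0,0,0,0.03,0,0,0,0,0,0,0.03,0,0,0,0,0,0,0.01,0,0,0,0,0,0,0.01,0,0,0,0,0,0,0.01,0,0,0,0,0,0,0.01,0,0,0,0,0,0,0.01,0,0,0,0,0,0,0.01,0,0,0,0,0,0,0,0,0,0,0,0,0,0,0,0,0,0]
}}

```text
t: 10.6
ee_pos: [0.3612, 0.2899, 0.0567]
eef_rot: [3.141, -0.0, -1.111]
force: [1.0, 0.6, 0.2]
width: 0.0272
gripper_force: 14.6
```

```bash
python3 held.py; python3 -c "
from cell import ctrl;print(ctrl.state()['force'],ctrl.state()['t'])"
```

```text
[0.3612 0.2899 0.0567] [ 3.1413 -0.0003 -1.1106] expected bottom 0.03965545051998208
738 lowest [0.0318 0.032  0.032  0.0325 0.0326]
z 0.036 241 centre [0.3511 0.2981] wid 0.059 off [-0.0101  0.0082]
z 0.044 167 centre [0.349  0.2966] wid 0.0514 off [-0.0122  0.0067]
z 0.052 215 centre [0.3495 0.2963] wid 0.0541 off [-0.0117  0.0064]
z 0.06 67 centre [0.3591 0.2899] wid 0.028 off [-0.0021 -0.    ]
z 0.068 48 centre [0.3604 0.2915] wid 0.0259 off [-0.0008  0.0016]
[-0.26421104 -0.2011814   0.27220315] 10.65
```

{"method": "servo_tool", "body": {
  "plan": [0,0,0.004,0,0,0,0,0,0,0,0,0,0,0,0,0,0,0,0,0,0.35,0,0,0,0,0,0,0.45,0,0,0,0,0,0,0.6,0,0,0,0,0,0,0.6,0,0,0,0,0,0,0.6,0,0,-0.02,0,0,0,0.6,0,0,-0.04,0,0,0,0.6,0,0,-0.06,0,0,0,0.6,0,0,-0.06,0,0,0,0.6,0,0,-0.06,0,0,0,0.6,0,0,-0.04,0,0,0,0.6,0,0,0,0,0,0,0.6,0,0,0,0,0,0,0.6]
}}

```text
t: 11.9
ee_pos: [0.3615, 0.2906, 0.1959]
eef_rot: [-3.139, 0.002, -1.111]
force: [-0.1, -0.8, -1.4]
width: 0.0526
gripper_force: 0.0
```

```bash
cat > stand.py <<'E'
from h import *
from cell import ctrl
import sys
def stand(X,Y,r=.03):
    for n in('scene','top'):
        c=ctrl.camera_params(n);p,d=ctrl.capture(n);P=cloud(c,d)
        m=(np.hypot(P[...,0]-X,P[...,1]-Y)<r)&(P[...,2]>.06)&(P[...,2]<.17)&(d>0);q=P[m]
        if len(q)<5: print(n,len(q),'hidden');continue
        zt=np.percentile(q[:,2],99.5)
        for a,b in((zt-.008,1),(.06,.08)):
            k=q[(q[:,2]>a)&(q[:,2]<b)];print(n,'zmax',zt.round(4),'band',round(a,3),len(k),k.mean(0),(k.min(0)+k.max(0))/2)
stand(*map(float,sys.argv[1:]))
E
python3 stand.py .359 .288
```

```text
scene zmax 0.1348 band 0.127 27 [0.36   0.2906 0.1314] [0.3602 0.2902 0.1313]
scene zmax 0.1348 band 0.06 171 [0.3508 0.296  0.0709] [0.3574 0.2917 0.0701]
top zmax 0.1368 band 0.129 12 [0.3621 0.2876 0.1332] [0.362  0.2882 0.1332]
top zmax 0.1368 band 0.06 36 [0.3612 0.2784 0.0719] [0.3593 0.2838 0.0701]
```

Yellow glue stands in its cup with its top at .136, centred within 3 mm. Thread-locker is next.

{"method": "servo_tool", "body": {
  "plan": [0.02,0,0,0,0,0,0.6,0.04,0,0,0,0,0,0.6,0.06,-0.0156,0,0,0,0,0.6,0.06,-0.0156,0,0,0,0,0.6,0.06,-0.0156,0,0,0,0,0.6,0.06,-0.0156,0,0,0,0,0.6,0.06,-0.0156,0,0,0,0,0.6,0.06,-0.0156,0,0,0,0,0.6,0.06,-0.0156,0,0,0,0,0.6,0.06,-0.0156,0,0,0,0,0.6,0.06,-0.0156,0,0,0,0,0.6,0.06,-0.0156,0,0,0,0,0.6,0.06,-0.0156,0,0,0,0,0.6,0.06,-0.0156,0,0,0,0,0.6,0.01,0,0,0,0,0,0.6,0,0,0,0,0,0,0.6,0,0,0,0,0,0,0.6]
}}

```text
t: 13.42
ee_pos: [0.6197, -0.0231, 0.1932]
eef_rot: [3.139, 0.001, -1.112]
force: [0.1, 1.4, 0.4]
width: 0.0524
gripper_force: 0.0
```

Run:
```python
from h import *
from cell import ctrl
s=ctrl.state();print(s['t'],s['ee_pos'],s['eef_rot'],s['width'])
c=ctrl.camera_params('wrist');p,d=ctrl.capture('wrist');P=fcloud(c,d)
m=(np.hypot(P[...,0]-.621,P[...,1]+.022)<.022)&(P[...,2]>.018)&(P[...,2]<.09)
q=P[m];print(len(q),q[:,2].max());
for a,b in((.02,.042),(.045,.06),(.07,.09)):
    k=q[(q[:,2]>a)&(q[:,2]<b)]
    if len(k): print(a,len(k),k.min(0),k.max(0),k.mean(0))
```

```text
13.4167 [ 0.6197 -0.0231  0.1932] [ 3.139   0.0008 -1.112 ] 0.05244931743083994
493 0.08320756905669474
0.02 135 [ 0.6091 -0.0353  0.02  ] [ 0.6323 -0.0141  0.0419] [ 0.6236 -0.0296  0.032 ]
0.045 183 [ 0.6106 -0.033   0.0471] [ 0.6309 -0.0131  0.06  ] [ 0.6222 -0.0261  0.0544]
0.07 119 [ 0.6159 -0.0278  0.0708] [ 0.6266 -0.0168  0.0832] [ 0.6216 -0.0229  0.0805]
```

{"method": "servo_tool", "body": {
  "plan": [0,-0.002,0.03,0,0,0,0.6,0,0,0.03,0,0,0,0.6,0,0,0.03,0,0,0,0.6,0,0,0.03,0,0,0,0.6,0,0,0.03,0,0,0,0.6,0,0,0.03,0,0,0,0.6,0,0,0.03,0,0,0,0.6,0,0,0.03,0,0,0,0.6,0,0,0.03,0,0,0,0.6,0,0,0.03,0,0,0,0.6,0,0,0.01,0,0,0,0.6,0,0,0.01,0,0,0,0.6,0,0,0.01,0,0,0,0.6,0,0,0.01,0,0,0,0.6,0,0,0.01,0,0,0,0.6,0,0,0.01,0,0,0,0.6,0,0,0.01,0,0,0,0.6,0,0,0,0,0,0,0.6]
}}

```text
t: 14.97
ee_pos: [0.6208, -0.0221, 0.0087]
eef_rot: [3.14, 0.0, -1.111]
force: [0.2, -1.1, 0.7]
width: 0.0528
gripper_force: 0.0
```

{"method": "servo_tool", "body": {
  "plan": [0,0,0,0,0,0,0,0,0,0,0,0,0,0,0,0,0,0,0,0,0,0,0,0,0,0,0,0,0,0,0,0,0,0,0,0,0,0,0,0,0,0,0,0,0,0,0,0,0],
  "squeeze": 15
}}

```text
t: 15.55
ee_pos: [0.6215, -0.0219, 0.01]
eef_rot: [-3.141, -0.0, -1.111]
force: [-0.0, -0.6, 0.4]
width: 0.0231
gripper_force: 15.0
```

{"method": "servo_tool", "body": {
  "plan": [0,0,-0.01,0,0,0,0,0,0,-0.02,0,0,0,0,0,0,-0.04,0,0,0,0,0,0,-0.05,0,0,0,0,0,0,-0.05,0,0,0,0,0,0,-0.05,0,0,0,0,0,0,-0.04,0,0,0,0,0,0,-0.03,0,0,0,0,0,0,-0.01,0,0,0,0,0,0,0,0,0,0,0]
}}

```text
t: 16.38
ee_pos: [0.6223, -0.0217, 0.162]
eef_rot: [-3.138, -0.001, -1.111]
force: [0.1, -0.6, -0.0]
width: 0.0229
gripper_force: 14.9
```

{"method": "servo_tool", "body": {
  "plan": [-0.014,0.003,0,0,0,0,0,-0.04,0.024,0,0,0,0,0,-0.04,0.024,0,0,0,0,0,-0.04,0.024,0,0,0,0,0,-0.04,0.024,0,0,0,0,0,-0.04,0.024,0,0,0,0,0,-0.04,0.024,0,0,0,0,0,-0.04,0.024,0,0,0,0,0,-0.04,0.024,0,0,0,0,0,0,0,0,0,0,0,0,0,0,0,0,0,0,0]
}}

```text
t: 17.3
ee_pos: [0.4584, 0.0848, 0.159]
eef_rot: [3.14, 0.0, -1.109]
force: [-0.7, -0.2, 0.0]
width: 0.0232
gripper_force: 14.9
```

```bash
python3 held.py .012 .017 .026
```

```text
[0.4584 0.0848 0.159 ] [ 3.1403  0.0001 -1.1087] expected bottom 0.14998251234684798
129 lowest [0.1499 0.1506 0.1509 0.1513 0.1513]
z 0.154 40 centre [0.4568 0.0843] wid 0.0227 off [-0.0016 -0.0005]
z 0.162 48 centre [0.4575 0.0835] wid 0.0227 off [-0.0009 -0.0013]
z 0.17 40 centre [0.4585 0.0839] wid 0.0245 off [ 0.0001 -0.0009]
```

{"method": "servo_tool", "body": {
  "plan": [0,-0.005,0.03,0,0,0,0,0,0,0.03,0,0,0,0,0,0,0.03,0,0,0,0,0,0,0.03,0,0,0,0,0,0,0.03,0,0,0,0,0,0,0.01,0,0,0,0,0,0,0.01,0,0,0,0,0,0,0.01,0,0,0,0,0,0,0.01,0,0,0,0,0,0,0.01,0,0,0,0,0,0,0.01,0,0,0,0,0,0,0.01,0,0,0,0,0,0,0,0,0,0,0,0,0,0.002,0,0,0,0,0,0,0,0,0,0,0]
}}

```text
t: 18.6
ee_pos: [0.4622, 0.0856, 0.0488]
eef_rot: [-3.142, -0.0, -1.111]
force: [-0.2, 0.0, 0.2]
width: 0.0228
gripper_force: 14.9
```

{"method": "servo_tool", "body": {
  "plan": [0,0,0,0,0,0,0.3,0,0,0,0,0,0,0.4,0,0,0,0,0,0,0.55,0,0,0,0,0,0,0.6,0,0,0,0,0,0,0.6,0,0,-0.02,0,0,0,0.6,0,0,-0.04,0,0,0,0.6,0,0,-0.06,0,0,0,0.6,0,0,-0.06,0,0,0,0.6,0,0,-0.06,0,0,0,0.6,0,0,-0.04,0,0,0,0.6,0,0,0,0,0,0,0.6,0,0,0,0,0,0,0.6]
}}

```text
t: 19.68
ee_pos: [0.4627, 0.0859, 0.19]
eef_rot: [-3.139, 0.001, -1.111]
force: [-0.1, -0.9, -0.8]
width: 0.0525
gripper_force: 0.0
```

```bash
python3 stand.py .460 .0846
```

```text
scene zmax 0.1198 band 0.112 30 [0.4609 0.0871 0.1168] [0.4621 0.0865 0.116 ]
scene zmax 0.1198 band 0.06 102 [0.456  0.0906 0.0698] [0.4589 0.0867 0.0699]
top 0 hidden
```

Thread-locker stands in the red cup. Next is the tint, with the jaw turned so the gripper body stays clear of the white bottles.

{"method": "servo_tool", "body": {
  "plan": [0.005,0,0,0,0,0,0.6,0.042,-0.004,0,0,0,0,0.6,0.042,-0.004,0,0,0,0,0.6,0.042,-0.004,0,0,0,0,0.6,0.042,-0.004,0,0,0,0,0.6,0.042,-0.004,0,0,0,0,0.6,0.042,-0.004,0,0,0,0,0.6,0.042,-0.004,0,0,0,0,0.6,0,0,0,0,0,-0.038,0.6,0,0,0,0,0,-0.038,0.6,0,0,0,0,0,-0.038,0.6,0,0,0,0,0,-0.038,0.6,0,0,0,0,0,-0.038,0.6,0,0,0,0,0,-0.038,0.6,0,0,0,0,0,-0.038,0.6,0,0,0,0,0,-0.038,0.6,0,0,0,0,0,-0.038,0.6,0,0,0,0,0,-0.038,0.6,0,0,0,0,0,-0.038,0.6,0,0,0,0,0,0,0.6]
}}

```text
t: 21.45
ee_pos: [0.5405, -0.0425, 0.1875]
eef_rot: [3.142, 0.002, 0.208]
force: [0.3, 0.5, -0.7]
width: 0.0526
gripper_force: 0.0
```

Run:
```python
from h import *
from cell import ctrl
s=ctrl.state();print(s['t'],s['ee_pos'],s['eef_rot'],s['width'],s['joints'])
c=ctrl.camera_params('wrist');p,d=ctrl.capture('wrist');P=fcloud(c,d)
m=(np.hypot(P[...,0]-.5418,P[...,1]+.042)<.022)&(P[...,2]>.018)&(P[...,2]<.09)
q=P[m];print(len(q),q[:,2].max());
for a,b in((.018,.029),(.032,.049),(.05,.06)):
    k=q[(q[:,2]>a)&(q[:,2]<b)]
    if len(k): print(a,len(k),k.min(0),k.max(0),k.mean(0))
```

```text
21.45 [ 0.5405 -0.0425  0.1875] [3.1415 0.0023 0.2079] 0.052622319436888554 [ 0.2831  0.1586 -0.3127 -0.0001 -1.1018  1.4957]
497 0.05564286164220544
0.018 198 [ 0.5333 -0.0554  0.018 ] [ 0.5552 -0.0272  0.0287] [ 0.5475 -0.0407  0.0229]
0.032 63 [ 0.5417 -0.0489  0.0321] [ 0.5514 -0.0322  0.049 ] [ 0.5489 -0.0399  0.0414]
0.05 229 [ 0.5328 -0.0499  0.0505] [ 0.5504 -0.0327  0.0556] [ 0.5422 -0.0411  0.0531]
```

{"method": "servo_tool", "body": {
  "plan": [0.003,0,0.03,0,0,0,0.6,0,0,0.03,0,0,0,0.6,0,0,0.03,0,0,0,0.6,0,0,0.03,0,0,0,0.6,0,0,0.03,0,0,0,0.6,0,0,0.03,0,0,0,0.6,0,0,0.03,0,0,0,0.6,0,0,0.03,0,0,0,0.6,0,0,0.03,0,0,0,0.6,0,0,0.01,0,0,0,0.6,0,0,0.01,0,0,0,0.6,0,0,0.01,0,0,0,0.6,0,0,0.01,0,0,0,0.6,0,0,0.01,0,0,0,0.6,0,0,0.01,0,0,0,0.6,0,0,0.01,0,0,0,0.6,0,0,0,0,0,0,0.6]
}}

```text
t: 22.92
ee_pos: [0.5419, -0.042, 0.0178]
eef_rot: [-3.142, 0.001, 0.202]
force: [-0.3, -0.5, -0.2]
width: 0.0528
gripper_force: 0.0
```

{"method": "servo_tool", "body": {
  "plan": [0,0,0,0,0,0,0,0,0,0,0,0,0,0,0,0,0,0,0,0,0,0,0,0,0,0,0,0,0,0,0,0,0,0,0,0,0,0,0,0,0,0,0,0,0,0,0,0,0],
  "squeeze": 18
}}

```text
t: 23.5
ee_pos: [0.5426, -0.0419, 0.0189]
eef_rot: [3.142, -0.0, 0.202]
force: [0.2, -0.2, -0.2]
width: 0.0172
gripper_force: 17.9
```

{"method": "servo_tool", "body": {
  "plan": [0,0,-0.01,0,0,0,0,0,0,-0.03,0,0,0,0,0,0,-0.06,0,0,0,0,0,0,-0.06,0,0,0,0,0,0,-0.06,0,0,0,0,0,0,-0.06,0,0,0,0,0,0,-0.04,0,0,0,0,0,0,0,0,0,0.038,0,0,0,0,0,0,0.038,0,0,0,0,0,0,0.038,0,0,0,0,0,0,0.038,0,0,0,0,0,0,0.038,0,0,0,0,0,0,0.038,0,0,0,0,0,0,0.038,0,0,0,0,0,0,0.038,0,0,0,0,0,0,0.038,0,0,0,0,0,0,0.038,0,0,0,0,0,0,0.038,0]
}}

```text
t: 25.0
ee_pos: [0.5423, -0.042, 0.1791]
eef_rot: [3.142, 0.0, -1.117]
force: [-0.2, -0.2, -0.0]
width: 0.017
gripper_force: 17.9
```

{"method": "servo_tool", "body": {
  "plan": [-0.004,0,0,0,0,0,0,-0.05,0.003,0,0,0,0,0,-0.05,0.003,0,0,0,0,0,-0.05,0.003,0,0,0,0,0,-0.05,0.003,0,0,0,0,0,-0.05,0.003,0,0,0,0,0,-0.05,0.003,0,0,0,0,0,-0.05,0.003,0,0,0,0,0,-0.05,0.003,0,0,0,0,0,-0.05,0.003,0,0,0,0,0,-0.05,0.003,0,0,0,0,0,-0.05,0.003,0,0,0,0,0,-0.05,0.003,0,0,0,0,0,0,0,0,0,0,0,0,0,0,0,0,0,0,0,0,0,0,0,0,0,0]
}}

```text
t: 26.33
ee_pos: [0.3921, 0.2207, 0.1789]
eef_rot: [-3.142, 0.0, -1.107]
force: [-0.2, -0.1, -1.6]
width: 0.0173
gripper_force: 17.9
```

```bash
python3 held.py .014 .017 .035
```

```text
[0.3921 0.2207 0.1789] [-3.1416  0.     -1.1075] expected bottom 0.16090475033525778
283 lowest [0.1614 0.1621 0.1622 0.1622 0.1623]
z 0.165 60 centre [0.3918 0.2212] wid 0.0279 off [-0.0004  0.0006]
z 0.173 65 centre [0.392  0.2216] wid 0.0262 off [-0.0001  0.0009]
z 0.181 104 centre [0.3923 0.2208] wid 0.0264 off [0.0001 0.0002]
z 0.189 54 centre [0.3952 0.219 ] wid 0.018 off [ 0.0031 -0.0017]
```

{"method": "servo_tool", "body": {
  "plan": [0,0,0.03,0,0,0,0,0,0,0.03,0,0,0,0,0,0,0.03,0,0,0,0,0,0,0.03,0,0,0,0,0,0,0.03,0,0,0,0,0,0,0.03,0,0,0,0,0,0,0.01,0,0,0,0,0,0,0.01,0,0,0,0,0,0,0.01,0,0,0,0,0,0,0.01,0,0,0,0,0,0,0.01,0,0,0,0,0,0,0.01,0,0,0,0,0,0,0,0,0,0,0,0,0,0.003,0,0,0,0,0,0,0,0,0,0,0]
}}

```text
t: 27.63
ee_pos: [0.3923, 0.2208, 0.0572]
eef_rot: [-3.142, -0.0, -1.11]
force: [-0.8, 0.7, -0.6]
width: 0.0171
gripper_force: 17.9
```

{"method": "servo_tool", "body": {
  "plan": [0,0,0,0,0,0,0.25,0,0,0,0,0,0,0.35,0,0,0,0,0,0,0.5,0,0,0,0,0,0,0.6,0,0,0,0,0,0,0.6,0,0,-0.02,0,0,0,0.6,0,0,-0.04,0,0,0,0.6,0,0,-0.06,0,0,0,0.6,0,0,-0.06,0,0,0,0.6,0,0,-0.06,0,0,0,0.6,0,0,-0.04,0,0,0,0.6,0,0,0,0,0,0,0.6,0,0,0,0,0,0,0.6]
}}

```text
t: 28.72
ee_pos: [0.3927, 0.2213, 0.1984]
eef_rot: [-3.139, 0.002, -1.111]
force: [0.1, -0.2, -0.8]
width: 0.0525
gripper_force: 0.0
```

```bash
python3 stand.py .3924 .2205
```

```text
scene zmax 0.0927 band 0.085 78 [0.3904 0.2229 0.0899] [0.3912 0.2217 0.0892]
scene zmax 0.0927 band 0.06 119 [0.3866 0.2256 0.0678] [0.3904 0.2226 0.07  ]
top zmax 0.0942 band 0.086 53 [0.3919 0.2195 0.0917] [0.3914 0.2198 0.0905]
top zmax 0.0942 band 0.06 51 [0.3921 0.2153 0.065 ] [0.3915 0.218  0.0698]
```

{"method": "servo_tool", "body": {
  "plan": [0.023,0,0,0,0,0,0.6,0.06,-0.0068,0,0,0,0,0.6,0.06,-0.0068,0,0,0,0,0.6,0.06,-0.0068,0,0,0,0,0.6,0.06,-0.0068,0,0,0,0,0.6,0.06,-0.0068,0,0,0,0,0.6,0.06,-0.0068,0,0,0,0,0.6,0.06,-0.0068,0,0,0,0,0.6,0.06,-0.0068,0,0,0,0,0.6,0.06,-0.0068,0,0,0,0,0.6,0.06,-0.0068,0,0,0,0,0.6,0.06,-0.0068,0,0,0,0,0.6,0.06,-0.0068,0,0,0,0,0.6,0.06,-0.0068,0,0,0,0,0.6,0.06,-0.0068,0,0,0,0,0.6,0.06,-0.0068,0,0,0,0,0.6,0.06,-0.0068,0,0,0,0,0.6,0,0,0,0,0,0,0.6,0,0,0,0,0,0,0.6]
}}

```text
t: 30.4
ee_pos: [0.6587, -0.1969, 0.1941]
eef_rot: [3.138, 0.002, -1.113]
force: [-0.2, 0.1, -0.1]
width: 0.0526
gripper_force: 0.0
```

Run:
```python
from h import *
from cell import ctrl
s=ctrl.state();print(s['t'],s['ee_pos'],s['eef_rot'],s['width'])
c=ctrl.camera_params('wrist');p,d=ctrl.capture('wrist');P=fcloud(c,d)
m=(np.hypot(P[...,0]-.66,P[...,1]+.195)<.022)&(P[...,2]>.018)&(P[...,2]<.09)
q=P[m];print(len(q),q[:,2].max());
for a,b in((.018,.035),(.04,.06),(.062,.08)):
    k=q[(q[:,2]>a)&(q[:,2]<b)]
    if len(k): print(a,len(k),k.min(0),k.max(0),k.mean(0))
t=np.load('pics/top0.npz');T=cloud(t,t['d'])
yaw=-1.11;R=np.array([[np.cos(yaw),np.sin(yaw)],[np.sin(yaw),-np.cos(yaw)]]);L=(T[...,:2]-np.array([.66,-.195]))@R
k=(abs(L[...,0])<.045)&(abs(L[...,1])<.105)&(T[...,2]>.03)&(np.hypot(L[...,0],L[...,1])>.03);print('footprint',k.sum(),T[k].max(0) if k.any() else '')
```

```text
30.4 [ 0.6587 -0.1969  0.1941] [ 3.1378  0.0022 -1.1131] 0.05261452102159164
463 0.06803131920116617
0.018 116 [ 0.6477 -0.2096  0.0183] [ 0.674  -0.1836  0.035 ] [ 0.664  -0.2018  0.0302]
0.04 61 [ 0.6556 -0.2035  0.0401] [ 0.6678 -0.1932  0.0599] [ 0.6632 -0.2006  0.0495]
0.062 166 [ 0.6536 -0.2032  0.0623] [ 0.6673 -0.1888  0.068 ] [ 0.6605 -0.1961  0.0662]
footprint 94 [ 0.7687 -0.1652  0.0924]
```

{"method": "servo_tool", "body": {
  "plan": [0,-0.004,0.03,0,0,0,0.6,0,0,0.03,0,0,0,0.6,0,0,0.03,0,0,0,0.6,0,0,0.03,0,0,0,0.6,0,0,0.03,0,0,0,0.6,0,0,0.03,0,0,0,0.6,0,0,0.03,0,0,0,0.6,0,0,0.03,0,0,0,0.6,0,0,0.03,0,0,0,0.6,0,0,0.01,0,0,0,0.6,0,0,0.01,0,0,0,0.6,0,0,0.01,0,0,0,0.6,0,0,0.01,0,0,0,0.6,0,0,0.01,0,0,0,0.6,0,0,0.01,0,0,0,0.6,0,0,0.008,0,0,0,0.6,0,0,0,0,0,0,0.6]
}}

```text
t: 31.87
ee_pos: [0.6605, -0.1946, 0.0273]
eef_rot: [3.141, 0.001, -1.111]
force: [-0.4, -0.1, -0.1]
width: 0.0524
gripper_force: 0.0
```

{"method": "servo_tool", "body": {
  "plan": [0,0,0,0,0,0,0,0,0,0,0,0,0,0,0,0,0,0,0,0,0,0,0,0,0,0,0,0,0,0,0,0,0,0,0,0,0,0,0,0,0,0,0,0,0,0,0,0,0],
  "squeeze": 18
}}

```text
t: 32.45
ee_pos: [0.6611, -0.1946, 0.0283]
eef_rot: [-3.142, 0.0, -1.111]
force: [0.8, 0.7, -0.1]
width: 0.0148
gripper_force: 18.0
```

{"method": "servo_tool", "body": {
  "plan": [0,0,-0.01,0,0,0,0,0,0,-0.03,0,0,0,0,0,0,-0.06,0,0,0,0,0,0,-0.06,0,0,0,0,0,0,-0.06,0,0,0,0,0,0,-0.06,0,0,0,0,0,0,-0.04,0,0,0,0,0,0,0,0,0,0,0]
}}

```text
t: 33.12
ee_pos: [0.6636, -0.1953, 0.1948]
eef_rot: [-3.135, -0.005, -1.11]
force: [1.0, 0.0, -0.1]
width: 0.0149
gripper_force: 18.0
```

{"method": "servo_tool", "body": {
  "plan": [-0.018,0,0,0,0,0,0,-0.058,0.008,0,0,0,0,0,-0.058,0.008,0,0,0,0,0,-0.058,0.008,0,0,0,0,0,-0.058,0.008,0,0,0,0,0,-0.058,0.008,0,0,0,0,0,-0.058,0.008,0,0,0,0,0,-0.058,0.008,0,0,0,0,0,-0.058,0.008,0,0,0,0,0,-0.058,0.008,0,0,0,0,0,-0.058,0.008,0,0,0,0,0,-0.058,0.008,0,0,0,0,0,-0.058,0.008,0,0,0,0,0,-0.058,0.008,0,0,0,0,0,-0.058,0.008,0,0,0,0,0,0,0,0,0,0,0,0,0,0,0,0,0,0,0,0,0,0,0,0,0,0]
}}

```text
t: 34.62
ee_pos: [0.4261, 0.1523, 0.1878]
eef_rot: [3.141, -0.0, -1.11]
force: [-0.5, 0.1, -0.4]
width: 0.0153
gripper_force: 18.0
```

```bash
python3 held.py .011 .017 .044
```

```text
[0.4261 0.1523 0.1878] [ 3.1408 -0.0001 -1.1095] expected bottom 0.16083901651168392
272 lowest [0.1612 0.1612 0.1616 0.1617 0.1618]
z 0.165 42 centre [0.4258 0.1519] wid 0.0211 off [-0.0003 -0.0004]
z 0.173 53 centre [0.4262 0.1515] wid 0.0211 off [ 0.0001 -0.0007]
z 0.181 49 centre [0.4263 0.151 ] wid 0.0209 off [ 0.0003 -0.0012]
z 0.189 56 centre [0.4265 0.1517] wid 0.0226 off [ 0.0005 -0.0006]
z 0.197 69 centre [0.4268 0.15  ] wid 0.021 off [ 0.0008 -0.0023]
```

{"method": "servo_tool", "body": {
  "plan": [0,0,0.03,0,0,0,0,0,0,0.03,0,0,0,0,0,0,0.03,0,0,0,0,0,0,0.03,0,0,0,0,0,0,0.03,0,0,0,0,0,0,0.03,0,0,0,0,0,0,0.01,0,0,0,0,0,0,0.01,0,0,0,0,0,0,0.01,0,0,0,0,0,0,0.01,0,0,0,0,0,0,0.01,0,0,0,0,0,0,0.01,0,0,0,0,0,0,0,0,0,0,0,0,0,0.003,0,0,0,0,0,0,0,0,0,0,0]
}}

```text
t: 35.92
ee_pos: [0.4266, 0.1524, 0.0668]
eef_rot: [-3.142, 0.0, -1.11]
force: [-0.7, 0.1, 0.2]
width: 0.0147
gripper_force: 18.0
```

{"method": "servo_tool", "body": {
  "plan": [0,0,0,0,0,0,0.25,0,0,0,0,0,0,0.35,0,0,0,0,0,0,0.5,0,0,0,0,0,0,0.6,0,0,0,0,0,0,0.6,0,0,-0.02,0,0,0,0.6,0,0,-0.04,0,0,0,0.6,0,0,-0.06,0,0,0,0.6,0,0,-0.06,0,0,0,0.6,0,0,-0.06,0,0,0,0.6,0,0,-0.06,0,0,0,0.6,0,0,-0.06,0,0,0,0.6,0,0,-0.06,0,0,0,0.6,0,0,0,0,0,0,0.6,0,0,0,0,0,0,0.6,0,0,0,0,0,0,0.6]
}}

```text
t: 37.25
ee_pos: [0.4262, 0.1523, 0.2763]
eef_rot: [3.141, 0.0, -1.111]
force: [0.5, -1.0, -1.0]
width: 0.0527
gripper_force: 0.0
```

```bash
for a in ".4262 .1525" ".359 .288" ".460 .0846" ".3924 .2205" ".499 -.136" ".451 -.065"; do echo $a; python3 stand.py $a|grep -v "band 0.06"; done
python3 - <<'E'
from h import *
from cell import ctrl
q,_=ctrl.capture('scene');cv2.imwrite('pics/end.png',cv2.resize(q[130:350,220:440],(600,600))[:,:,::-1]);s=ctrl.state();print(s['t'],s['ee_pos'])
E
```

```text
.4262 .1525
scene zmax 0.1063 band 0.098 45 [0.4252 0.1532 0.1029] [0.4264 0.1518 0.1027]
top zmax 0.1073 band 0.099 8 [0.4296 0.1448 0.1037] [0.4296 0.1451 0.1042]
.359 .288
scene zmax 0.1349 band 0.127 25 [0.3603 0.2905 0.1313] [0.3613 0.2899 0.1317]
top 0 hidden
.460 .0846
scene zmax 0.1199 band 0.112 29 [0.4609 0.0872 0.1171] [0.4611 0.0861 0.1167]
top zmax 0.1225 band 0.114 19 [0.4628 0.0842 0.1199] [0.4637 0.0839 0.1191]
.3924 .2205
scene zmax 0.0931 band 0.085 76 [0.3903 0.2229 0.09  ] [0.3921 0.2222 0.0892]
top 0 hidden
.499 -.136
scene zmax 0.0925 band 0.084 6 [ 0.4989 -0.1302  0.0892] [ 0.4981 -0.1293  0.0887]
top zmax 0.0914 band 0.083 8 [ 0.5013 -0.1338  0.0881] [ 0.5016 -0.1342  0.088 ]
.451 -.065
scene zmax 0.0995 band 0.091 12 [ 0.4497 -0.0636  0.0963] [ 0.45   -0.0636  0.0958]
top zmax 0.1011 band 0.093 8 [ 0.4511 -0.0663  0.0996] [ 0.4514 -0.0665  0.0995]
37.9 [0.4266 0.1523 0.2767]
```

View pics/end.png

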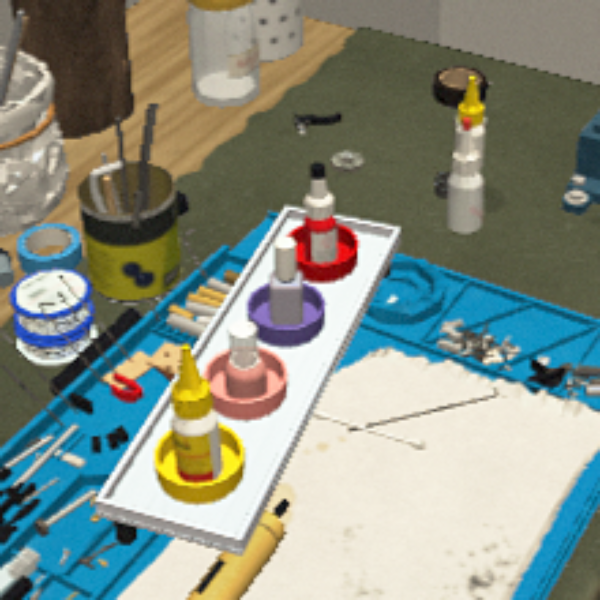

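The picture shows yellow glue (200,420), tint (243,360), varnish (287,285) and thread-locker (322,215) each upright in the cup of its own colour. Both white bottles still stand at (465,180), unmoved, so I'm handing the job in.

```bash
python3 -c "
from cell import ctrl;print(ctrl.close_job())"
```

```text
the job is handed in; nothing more can be done
None
```

I handed the job in at about 38 s: all four coloured bottles stand upright in the cups of their own colours, and both white glue bottles are where they started (the hand-in gave no verdict).

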